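# Scoop brass balls into a stage's counterweight cup

## Task

With the orange scoop, take brass balls from their blue bin under the camera bridge and tip at least three of the five into the aluminium counterweight cup, then lay the scoop flat back on the black rubber mat and let go. Do not touch the balls with the fingers, leave none lying outside the cup and their own bin, keep the white balls in theirs, and do not shift the post, lens or bottle.

Things in the scene. Friction and masses are not known exactly. Their poses are not given: they have to be found in the camera images.
- scoop: Loose orange scoop, about 120 g, lying flat on the mat. Bowl 80 mm long (its x, open at the +x end), 62 mm wide; 2 mm floor and walls; back and side walls 28 mm high, the side walls ending 22 mm short of the lip. Origin at the centre of the bowl's underside, z up. A straight black handle rises backwards from the back wall, 55 degrees above the floor.
- scoop_grip (a point): A good place to pinch the scoop's handle across y, at x = -80, z = 77 mm in the scoop's frame, 22 mm below the handle's top end; axes as the scoop's. The handle is a bar 16 mm wide (y), 20 mm thick and 92 mm long, in the plane y = 0, from x = -40, z = 20 mm to x = -93, z = 95 mm.
- scoop_lip (a point): Middle of the scoop's front lip, on the underside (x = 40 mm in the scoop's frame).
- scoop_bowl (a point): Point over the middle of the scoop's floor, 11 mm above the underside.
- mat: Black rubber mat, 200 (x) by 140 (y) by 4 mm, fixed flat on the table; origin at the centre of its underside. The scoop belongs on it, with the middle of its bowl over the mat.
- bin_brass: Fixed blue open bin of brass balls. Inside 78 mm wide (y); flat floor 4 mm thick from x = -90 to 66 mm, where the far end slopes up at 45 degrees to x = 107, z = 45 mm. Origin on the table. Walls 3 mm; tops above the table: front (-x, nearest the robot) 15 mm, sides and far end 50. Balls start at x = 5 to 60 mm. The bins are alike, side by side, 104 mm between centres; which is left varies.
- bin_white: Fixed blue open bin of white balls. Inside 78 mm wide (y); flat floor 4 mm thick from x = -90 to 66 mm, where the far end slopes up at 45 degrees to x = 107, z = 45 mm. Origin on the table. Walls 3 mm; tops above the table: front (-x, nearest the robot) 15 mm, sides and far end 50. Balls start at x = 5 to 60 mm. The bins are alike, side by side, 104 mm between centres; which is left varies.
- bridge: Fixed aluminium camera bridge straddling both bins; origin on the table midway between the bins, axes as theirs. A 30 mm square beam along y, 290 mm long, runs over x = -20 to 10 mm, underside 115 mm and top 145 mm above the table, on two posts 30 mm square at y = -125 and 125 mm. A black camera, 40 mm wide, stands on the beam's middle, to 300 mm above the table.
- cup: Fixed vertical stage: dark steel block 110 mm square, 40 mm high; on it the round aluminium cup, 110 mm across the rim, walls 3 mm, 97 mm across inside at the floor, rim 86 mm above the table. Origin on the table under the cup's centre. Behind it (+x) a black column, x = 60 to 90 mm, 60 mm wide, 200 mm high with a knob to 225 mm. The cup is open from above and from its -x side.
- cup_floor (a point): Centre of the cup's inner floor, 44 mm above the table.
- brass0: One of the five brass balls, 18 mm in diameter; origin at its centre. It starts in the brass balls' bin and rolls freely. About 26 g.
- brass1: One of the five brass balls, 18 mm in diameter; origin at its centre. It starts in the brass balls' bin and rolls freely. About 26 g.
- brass2: One of the five brass balls, 18 mm in diameter; origin at its centre. It starts in the brass balls' bin and rolls freely. About 26 g.
- brass3: One of the five brass balls, 18 mm in diameter; origin at its centre. It starts in the brass balls' bin and rolls freely. About 26 g.
- brass4: One of the five brass balls, 18 mm in diameter; origin at its centre. It starts in the brass balls' bin and rolls freely. About 26 g.
- white0: One of the three white ceramic balls, 18 mm in diameter; origin at its centre. It starts in the white balls' bin and rolls freely.
- white1: One of the three white ceramic balls, 18 mm in diameter; origin at its centre. It starts in the white balls' bin and rolls freely.
- white2: One of the three white ceramic balls, 18 mm in diameter; origin at its centre. It starts in the white balls' bin and rolls freely.
- post: Bystander, loose: steel post, 13 mm across, on a black foot 50 mm square; 82 mm high; origin under its foot.
- lens: Bystander, loose: lens in a round black upright mount 48 mm across, 58 mm high, on a foot 30 (x) by 50 (y) mm; origin under its foot.
- bottle: Bystander, loose: amber bottle 40 mm across, 85 mm high; origin under its base.
Not all that is in view belongs to the job. Leave any brown look-alike of the cup alone.

How it is judged:
On the way:
1. at least one brass ball is carried in the scoop, lifted clear of the bin (((distance between brass0 and scoop_bowl below 0.05 m and height (world z) of brass0 above 0.09 m) or (distance between brass1 and scoop_bowl below 0.05 m and height (world z) of brass1 above 0.09 m) or (distance between brass2 and scoop_bowl below 0.05 m and height (world z) of brass2 above 0.09 m) or (distance between brass3 and scoop_bowl below 0.05 m and height (world z) of brass3 above 0.09 m) or (distance between brass4 and scoop_bowl below 0.05 m and height (world z) of brass4 above 0.09 m))), for 0.2 s.
At the end, for the whole second after the job is handed in: At least three brass balls lie in the cup (within 50 mm of its axis, below the rim), the other brass balls and all white ones are in their own bins, and the scoop lies released, flat (under 0.12 rad) and still on the mat, its origin within 80 mm along and 55 mm across of the mat's centre ((((horizontal distance between brass0 and cup_floor below 0.05 m and z of brass0 in the frame of cup_floor between 0 and 0.04 m) and (horizontal distance between brass1 and cup_floor below 0.05 m and z of brass1 in the frame of cup_floor between 0 and 0.04 m) and (horizontal distance between brass2 and cup_floor below 0.05 m and z of brass2 in the frame of cup_floor between 0 and 0.04 m)) or ((horizontal distance between brass0 and cup_floor below 0.05 m and z of brass0 in the frame of cup_floor between 0 and 0.04 m) and (horizontal distance between brass1 and cup_floor below 0.05 m and z of brass1 in the frame of cup_floor between 0 and 0.04 m) and (horizontal distance between brass3 and cup_floor below 0.05 m and z of brass3 in the frame of cup_floor between 0 and 0.04 m)) or ((horizontal distance between brass0 and cup_floor below 0.05 m and z of brass0 in the frame of cup_floor between 0 and 0.04 m) and (horizontal distance between brass1 and cup_floor below 0.05 m and z of brass1 in the frame of cup_floor between 0 and 0.04 m) and (horizontal distance between brass4 and cup_floor below 0.05 m and z of brass4 in the frame of cup_floor between 0 and 0.04 m)) or ((horizontal distance between brass0 and cup_floor below 0.05 m and z of brass0 in the frame of cup_floor between 0 and 0.04 m) and (horizontal distance between brass2 and cup_floor below 0.05 m and z of brass2 in the frame of cup_floor between 0 and 0.04 m) and (horizontal distance between brass3 and cup_floor below 0.05 m and z of brass3 in the frame of cup_floor between 0 and 0.04 m)) or ((horizontal distance between brass0 and cup_floor below 0.05 m and z of brass0 in the frame of cup_floor between 0 and 0.04 m) and (horizontal distance between brass2 and cup_floor below 0.05 m and z of brass2 in the frame of cup_floor between 0 and 0.04 m) and (horizontal distance between brass4 and cup_floor below 0.05 m and z of brass4 in the frame of cup_floor between 0 and 0.04 m)) or ((horizontal distance between brass0 and cup_floor below 0.05 m and z of brass0 in the frame of cup_floor between 0 and 0.04 m) and (horizontal distance between brass3 and cup_floor below 0.05 m and z of brass3 in the frame of cup_floor between 0 and 0.04 m) and (horizontal distance between brass4 and cup_floor below 0.05 m and z of brass4 in the frame of cup_floor between 0 and 0.04 m)) or ((horizontal distance between brass1 and cup_floor below 0.05 m and z of brass1 in the frame of cup_floor between 0 and 0.04 m) and (horizontal distance between brass2 and cup_floor below 0.05 m and z of brass2 in the frame of cup_floor between 0 and 0.04 m) and (horizontal distance between brass3 and cup_floor below 0.05 m and z of brass3 in the frame of cup_floor between 0 and 0.04 m)) or ((horizontal distance between brass1 and cup_floor below 0.05 m and z of brass1 in the frame of cup_floor between 0 and 0.04 m) and (horizontal distance between brass2 and cup_floor below 0.05 m and z of brass2 in the frame of cup_floor between 0 and 0.04 m) and (horizontal distance between brass4 and cup_floor below 0.05 m and z of brass4 in the frame of cup_floor between 0 and 0.04 m)) or ((horizontal distance between brass1 and cup_floor below 0.05 m and z of brass1 in the frame of cup_floor between 0 and 0.04 m) and (horizontal distance between brass3 and cup_floor below 0.05 m and z of brass3 in the frame of cup_floor between 0 and 0.04 m) and (horizontal distance between brass4 and cup_floor below 0.05 m and z of brass4 in the frame of cup_floor between 0 and 0.04 m)) or ((horizontal distance between brass2 and cup_floor below 0.05 m and z of brass2 in the frame of cup_floor between 0 and 0.04 m) and (horizontal distance between brass3 and cup_floor below 0.05 m and z of brass3 in the frame of cup_floor between 0 and 0.04 m) and (horizontal distance between brass4 and cup_floor below 0.05 m and z of brass4 in the frame of cup_floor between 0 and 0.04 m))) and ((horizontal distance between brass0 and cup_floor below 0.05 m and z of brass0 in the frame of cup_floor between 0 and 0.04 m) or ((x of brass0 in the frame of bin_brass between -0.11 and 0.11 m and y of brass0 in the frame of bin_brass between -0.04 and 0.04 m and z of brass0 in the frame of bin_brass below 0.045 m) and x of brass0 in the frame of bin_brass above -0.09 m)) and ((horizontal distance between brass1 and cup_floor below 0.05 m and z of brass1 in the frame of cup_floor between 0 and 0.04 m) or ((x of brass1 in the frame of bin_brass between -0.11 and 0.11 m and y of brass1 in the frame of bin_brass between -0.04 and 0.04 m and z of brass1 in the frame of bin_brass below 0.045 m) and x of brass1 in the frame of bin_brass above -0.09 m)) and ((horizontal distance between brass2 and cup_floor below 0.05 m and z of brass2 in the frame of cup_floor between 0 and 0.04 m) or ((x of brass2 in the frame of bin_brass between -0.11 and 0.11 m and y of brass2 in the frame of bin_brass between -0.04 and 0.04 m and z of brass2 in the frame of bin_brass below 0.045 m) and x of brass2 in the frame of bin_brass above -0.09 m)) and ((horizontal distance between brass3 and cup_floor below 0.05 m and z of brass3 in the frame of cup_floor between 0 and 0.04 m) or ((x of brass3 in the frame of bin_brass between -0.11 and 0.11 m and y of brass3 in the frame of bin_brass between -0.04 and 0.04 m and z of brass3 in the frame of bin_brass below 0.045 m) and x of brass3 in the frame of bin_brass above -0.09 m)) and ((horizontal distance between brass4 and cup_floor below 0.05 m and z of brass4 in the frame of cup_floor between 0 and 0.04 m) or ((x of brass4 in the frame of bin_brass between -0.11 and 0.11 m and y of brass4 in the frame of bin_brass between -0.04 and 0.04 m and z of brass4 in the frame of bin_brass below 0.045 m) and x of brass4 in the frame of bin_brass above -0.09 m)) and x of white0 in the frame of bin_white between -0.11 and 0.11 m and y of white0 in the frame of bin_white between -0.04 and 0.04 m and z of each of white0, white1, white2 in the frame of bin_white below 0.045 m and x of each of white0, white1, white2 in the frame of bin_white above -0.09 m and x of white1 in the frame of bin_white between -0.11 and 0.11 m and y of white1 in the frame of bin_white between -0.04 and 0.04 m and x of white2 in the frame of bin_white between -0.11 and 0.11 m and y of white2 in the frame of bin_white between -0.04 and 0.04 m and x of scoop in the frame of mat between -0.08 and 0.08 m and y of scoop in the frame of mat between -0.055 and 0.055 m and z of scoop in the frame of mat below 0.012 m and angle between scoop's own z axis and vertical below 0.12 rad and linear speed of scoop below 0.02 m/s); the robot touches nothing.
It fails at once if the fingers press on a ball (contact force between the fingers and brass0 above 1 N or contact force between the fingers and brass1 above 1 N or contact force between the fingers and brass2 above 1 N or contact force between the fingers and brass3 above 1 N or contact force between the fingers and brass4 above 1 N or contact force between the fingers and white0 above 1 N or contact force between the fingers and white1 above 1 N or contact force between the fingers and white2 above 1 N).
It fails at once if a white ball is lifted out of its bin (height (world z) of any of white0, white1, white2 above 0.07 m).
It fails at once if a bystander is shifted more than 25 mm or knocked over (distance of any of post, lens, bottle from where it was at the start of the episode above 0.025 m or angle between any of post, lens, bottle's own z axis and vertical above 0.5 rad).
It also fails if it takes over 64 s, if anything falls off the work surface, if the arm or the gripper's body presses on something with over 40 N, if the wrist force passes 120 N, or if a joint passes its speed limit or range.

## Robot

A 7-joint arm with a two-finger parallel gripper is mounted at the origin on the work surface. World frame = base frame: x ahead of the robot, y to its left, z up, the work surface at z = 0. Lengths are in m, angles in rad, forces in N, time in s.
With the tool pointing down it reaches from about 0.425 to 0.925 m from the base axis. Payload 6.8 kg.
Tool frame: the origin (TCP) lies at the very end of the fingers, on their centre line; the grasp point (between the pads) lies bot.grip_point_offset behind it (bot.grip_point_offset is the distance from the TCP to the grasp point, in m); z points along the fingers, y is the line along which they close (so a half turn about z gives the same grasp; the last joint's range is limited). The gripper opens to 85 mm and grips with 20 to 120 N. Pads are 22 mm wide; open, the fingers measure 114 mm over their backs; the gripper's body (76 mm by 85 mm) begins 54 mm behind the grasp point. The pads swing forward as they close: fully open they stand 13 mm farther back than shut.
Start: joints at [-1.381, 0.477, 0.022, 1.555, -0.011, 1.109, -0.083], TCP at [0.198, 0.645, 0.231] pointing down, gripper open.
Joint ranges: [-2.96, 2.96], [-0.34, 2.1], [-1.41, 1.46], [0.24, 2.44], [-1.37, 4.51], [0.17, 1.92], [-2.96, 2.96]. Speed limits (rad/s): [2.39, 2.39, 3.14, 3.14, 3.14, 3.14, 3.14].

## Interface

Orientations are given as a unit quaternion [w, x, y, z].
In Python, from station import bot, imaging gives the robot as it stands. The module is installed in compiled form; this text tells all that it offers.
- The arm moves only by the tool carry_out, never from a script. Its argument "targets" is one flat list of numbers, 5 for each row, row after row: the closure in counts, from 0 (fully open) to 255 (shut), then the shift along the world's x, y, z in mm, then the turn about the world's z in degrees. A call has 1 to 20 rows; each row shifts and turns the commanded pose from where the row before left it; what a row does not reach is not made up. A row lasts 1/10 s, in which the tool goes at most 50 mm and 8.59 degrees, less where a joint would pass 70% of its speed; a pose out of reach is approached as far as the arm can. A call is refused whole if a number of a shift passes 50 or a number of a turn 8.59, either way. A call with a gripper value outside its range is refused whole. The fingers move at their own pace and stop on an object; "newtons" is the grip in N (left out, the last holds). Time passes only in rows, so rows that do not move let the fingers close. It gives the time, the measured TCP pose, the force, the opening and the grip force at its end, in the units of the state.
- bot.get_obs(): the state, without advancing time (a new reading comes with each control period).
- imaging.read_camera(name): name is "scene" or "side" or "wrist"; returns a dict with "frame" (480x640x3 uint8, red, green, blue), "fov_y" (degrees; the focal length in pixels is half the picture's height over the tangent of half this angle, whatever the lens; pixels are square), "cx", "cy" (the principal point, pixels), "pose" (4x4, takes a point from camera to world coordinates); the wrist camera has in their place "tool_from_camera" (4x4, takes a point from camera to tool coordinates, whose origin is the TCP and whose axes are the flange's). Camera axes: x right, y up, looking along -z (the intrinsics and any distortion apply to the point x, -y, -z); pixel columns grow to the right and rows downward; lengths in m; the calibration is good to about 2 mm. The wrist camera is an equidistant fisheye: a pixel r from the principal point sees the ray r / f radians off the axis. A picture is of the moment at which its call begins: read the wrist's pose just before it. There is no depth.
- bot.hand_in(): hands the job in; it is judged then, once.
The state is a dict: "t": time; "q": joint angles; "joint_vel": joint speeds; "joint_torque": joint torques, N m; "eef_pos": TCP position; "tool_rot": TCP orientation; "contact_force": force on the tool from outside, world axes, zero at the start; "torque": the same for the moment, N m; "gripper_width": opening from 0.0 (shut) to 1.0 (fully open); "grasp_force": force on a finger pad.
Only numpy, scipy, OpenCV 4.12 (cv2) and the standard library are available. Lean on these libraries where they do the work, as an engineer would, in place of code of your own. Each camera call takes 0.05 s, during which the arm holds its last target. There are 200 camera calls.

## Working session

There is one attempt and no reset: what is moved stays moved. The work goes in short steps, Python scripts to look and compute and a tool call to move; the robot and the scene stay as the last step left them, time stands still between calls to the robot, and variables do not carry over. Pictures are saved under pics/ and viewed, at most 10 in all, crops included, and the job is handed in when it is done.

Besides the shell and the picture viewer there is one more tool, called after "Call:" in YAML: its name, and indented under it one key for each argument. carry_out: Moves the arm, as the interface text tells. Its arguments: {"type":"object","properties":{"targets":{"type":"array","items":{"type":"number"}},"newtons":{"type":"number"}},"required":["targets"]}

```bash
mkdir -p pics
cat > h.py <<'E'
import numpy as np, cv2
from station import bot, imaging
def grab(n,f):
    o=bot.get_obs(); d=imaging.read_camera(n); cv2.imwrite('pics/'+f,d['frame'][:,:,::-1]); np.save('pics/'+f+'.npy',{k:v for k,v in d.items()}|{'obs':o},allow_pickle=True); return d
def load(f): return np.load('pics/'+f+'.npy',allow_pickle=True).item()
def ray(d,u,v):
    f=240/np.tan(np.radians(d['fov_y'])/2); r=np.array([(u-d['cx'])/f,-(v-d['cy'])/f,-1]); T=np.array(d['pose']); return T[:3,3],T[:3,:3]@r
def at(d,u,v,z):
    p,r=ray(d,u,v); return p+r*(z-p[2])/r[2]
def proj(d,P):
    T=np.linalg.inv(d['pose']); p=T[:3,:3]@np.array(P)+T[:3,3]; f=240/np.tan(np.radians(d['fov_y'])/2)
    return d['cx']+f*p[0]/-p[2], d['cy']+f*p[1]/p[2]
E
python3 - <<'E'
from h import *
o=bot.get_obs(); print(o, bot.grip_point_offset)
a=grab('scene','scene0.png'); b=grab('side','side0.png')
for d in(a,b): print({k:v for k,v in d.items() if k!='frame'})
E
```

```text
{'t': 0.0, 'q': array([-1.38109633,  0.47784559,  0.02234858,  1.55644889, -0.01149881,
        1.10929539, -0.08314646]), 'joint_vel': array([-1.56642609e-03, -2.35885364e-03,  1.19118608e-04, -4.88955453e-05,
        1.49025560e-03, -9.68941997e-04, -8.28304057e-04]), 'joint_torque': array([ 5.83587662e-04, -5.96438956e+01,  1.60837054e+00, -2.81191814e+01,
        1.25367130e-02,  9.35553282e-03, -1.84676901e-05]), 'eef_pos': array([0.19790314, 0.64471702, 0.23029647]), 'tool_rot': array([-6.61675991e-05,  1.48366230e-01,  9.88932045e-01, -9.32092430e-04]), 'contact_force': array([ 0.45482408, -1.26543843, -0.23690608]), 'torque': array([ 0.01647577,  0.01673973, -0.00599649]), 'grasp_force': 0.0, 'gripper_width': 0.9958828271812852} 0.0187
{'fov_y': 55.91715513838354, 'cx': 315.51133396357613, 'cy': 234.46271309517093, 'pose': array([[ 0.77714947, -0.44627612,  0.44370747,  0.92886566],
       [ 0.62901122,  0.52890177, -0.56974363, -0.44107272],
       [ 0.01958531,  0.72187294,  0.69174842,  0.70556403],
       [ 0.        ,  0.        ,  0.        ,  1.        ]])}
{'fov_y': 53.117300172588195, 'cx': 323.080258100941, 'cy': 228.67082329061256, 'pose': array([[-0.43743353, -0.76740955,  0.46875846,  0.9623274 ],
       [ 0.89920905, -0.36826346,  0.23623103,  0.26994965],
       [-0.00865934,  0.52484723,  0.8511524 ,  0.84685146],
       [ 0.        ,  0.        ,  0.        ,  1.        ]])}
```

View pics/scene0.png

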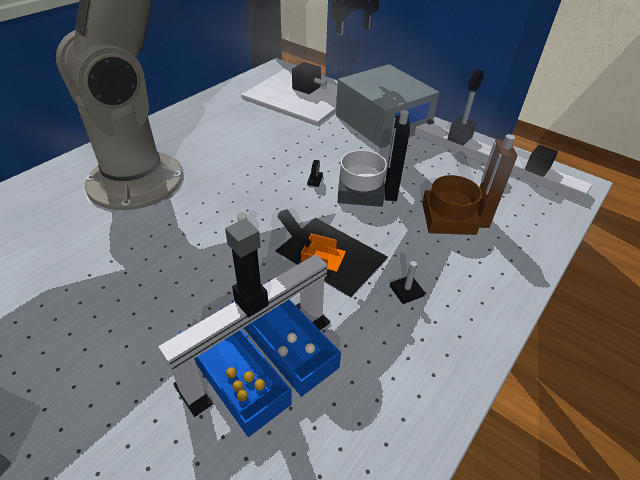

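View pics/side0.png

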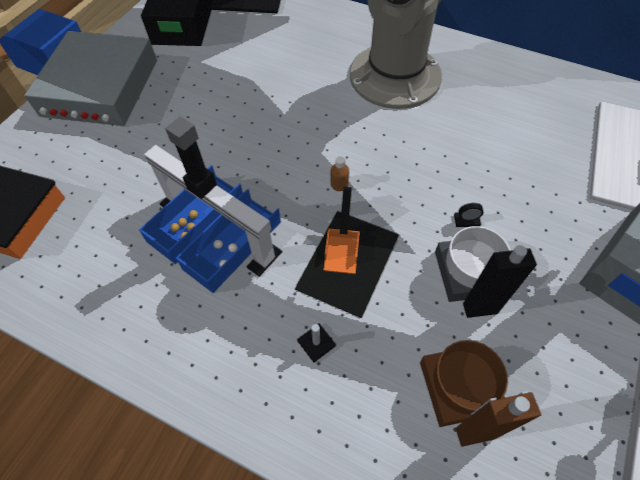

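The aluminium cup is at scene (363,170) and side (478,255). The brown look-alike at scene (455,200) and side (470,380) is the wrong one, since the cup is described as aluminium on a dark steel block. The brass bin is the one at scene (240,385) and side (185,220). The scoop is on the mat at scene (325,250). I'll enlarge these to confirm and measure.

Run:
```python
from h import *
def crop(f,x,y,w,h,s):
    return cv2.resize(cv2.imread('pics/'+f)[y:y+h,x:x+w],None,fx=s,fy=s,interpolation=cv2.INTER_CUBIC)
# A: scene bins 150..350 x 250..450 ; side bins 135..285 x 110..300
a=crop('scene0.png',150,250,200,200,2); a=cv2.resize(a,(400,400)); b=crop('side0.png',130,130,160,160,2.5)
cv2.imwrite('pics/A.png',np.hstack([a,b]))
a=crop('scene0.png',270,130,160,170,2.5); b=crop('side0.png',290,150,250,170,1.6)
b2=cv2.resize(b,(400,272)); b2=cv2.copyMakeBorder(b2,0,425-272,0,0,cv2.BORDER_CONSTANT)
cv2.imwrite('pics/B.png',np.hstack([a,b2]))
```

```text
(no output)
```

View pics/A.png

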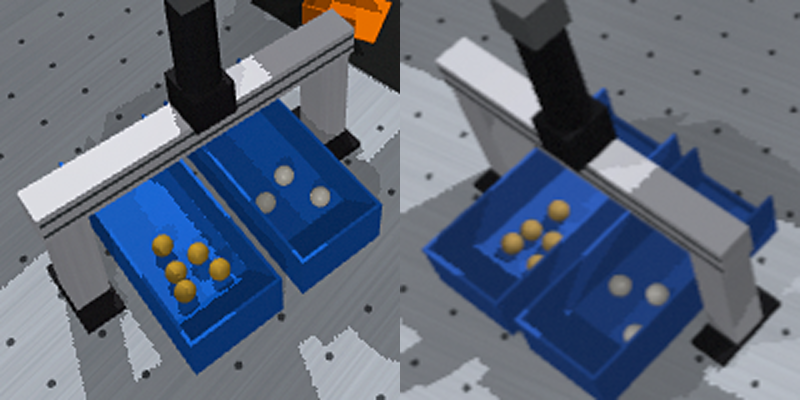

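View pics/B.png

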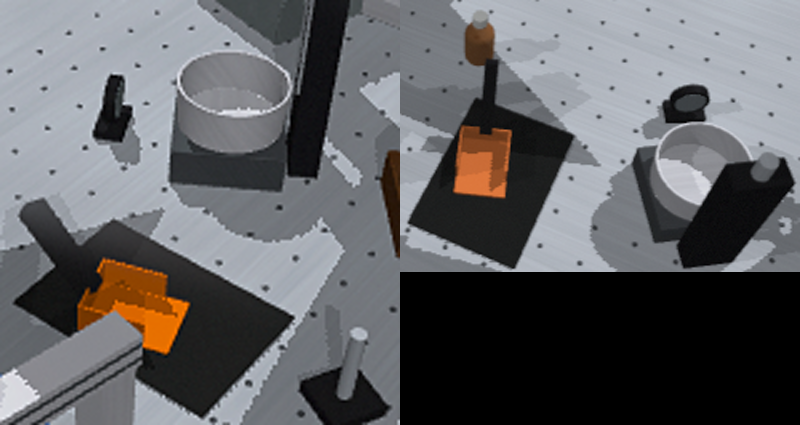

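The crops confirm the aluminium cup: rim centre at scene (364,170) and side (478,258). The left bin in the scene view holds the five brass balls at (226–260,372–397). The scoop lies on the mat with its handle towards the robot.

```bash
cat > fit.py <<'E'
from h import *
from scipy.optimize import least_squares
S=load('scene0.png'); D=load('side0.png')
sA=lambda u,v:(S,150+u/2,250+v/2); dA=lambda u,v:(D,130+(u-400)/2.5,130+v/2.5)
sB=lambda u,v:(S,270+u/2.5,130+v/2.5); dB=lambda u,v:(D,290+(u-400)/1.6,150+v/1.6)
def fit(name,pts,x0,z0=0):
    def f(x):
        r=[]
        for (d,u,v),P in pts:
            c,s=np.cos(x[2]),np.sin(x[2]); p=proj(d,(x[0]+c*P[0]-s*P[1],x[1]+s*P[0]+c*P[1],P[2]+z0)); r+=[p[0]-u,p[1]-v]
        return np.array(r)
    best=min((least_squares(f,[*x0,a],loss='soft_l1') for a in np.arange(-3,3.2,.7)),key=lambda r:r.cost)
    print(name,best.x[:2].round(4),np.degrees(best.x[2]).round(1),'\n',f(best.x).reshape(-1,2).round(1).tolist()); return best.x
if __name__=='__main__':
    m=[(-.1,.07,.004),(-.1,-.07,.004),(.1,-.07,.004),(.1,.07,.004)]
    for rect in ([(15,300),(112,222),(293,318),(203,417)],):
        ms=[(sB(15,300)),(sB(112,222)),(sB(293,318)),(sB(203,417)),dB(475,98),dB(573,135),dB(514,268),dB(408,222)]
        print([at(*p,.004)[:2].round(3).tolist() for p in ms])
    print('scoop: handle top',at(*sB(35,210),.099)[:2],at(*dB(490,62),.099)[:2],'lip',[at(*p,.006)[:2].round(4).tolist() for p in (sB(190,300),sB(165,352),dB(453,192),dB(507,197))],'backtop',[at(*p,.032)[:2].round(4).tolist() for p in (dB(460,126),dB(512,130),sB(100,260))])
    print('cup',at(*sB(234.5,101),.086),at(*dB(701,172),.086))
    print('beam top',[at(*p,.145)[:2].round(4).tolist() for p in (sA(18,193),sA(45,222),sA(355,40),sA(335,10),dA(437,62),dA(463,38),dA(750,235),dA(722,262))])
    print('balls',[at(*p,.013)[:2].round(4).tolist() for p in (sA(163,245),sA(198,253),sA(176,271),sA(220,268),sA(185,291))],[at(*p,.013)[:2].round(4).tolist() for p in (dA(558,211),dA(531,230),dA(552,241),dA(513,243))])
    print('white',[at(*p,.013)[:2].round(4).tolist() for p in (sA(266,202),sA(284,175),sA(320,196))])
    print('post,lens,bottle',at(*sB(345,395),.0),at(*sB(112,130),0),at(*dB(480,60),0.01))
E
python3 fit.py
```

```text
[[0.444, 0.044], [0.444, 0.177], [0.64, 0.181], [0.644, 0.044], [0.447, 0.043], [0.444, 0.18], [0.641, 0.184], [0.643, 0.047]]
scoop: handle top [0.45306708 0.06391289] [0.44982632 0.06310924] lip [[0.5611, 0.1399], [0.5808, 0.0781], [0.5845, 0.0782], [0.5622, 0.1403]] backtop [[0.5099, 0.0518], [0.4873, 0.1125], [0.4868, 0.1072]]
cup [0.48169734 0.3097838  0.086     ] [0.4777541 0.3354718 0.086    ]
beam top [[0.5442, -0.2999], [0.5772, -0.3023], [0.6381, -0.0327], [0.6039, -0.0167], [0.5741, -0.3035], [0.5458, -0.3], [0.607, -0.0118], [0.6343, -0.0184]]
balls [[0.5871, -0.2207], [0.6148, -0.2073], [0.6124, -0.2301], [0.6382, -0.2053], [0.6304, -0.2375]] [[0.5888, -0.2208], [0.6142, -0.2304], [0.6156, -0.2086], [0.6311, -0.2365]]
white [[0.6259, -0.1353], [0.6199, -0.1046], [0.6583, -0.1006]]
post,lens,bottle [0.71725201 0.13908421 0.        ] [0.35247212 0.29013374 0.        ] [0.39161853 0.02492785 0.01      ]
```

Call:
carry_out:
  targets: [0,18.4,-41.3,-4,2.64,0,18.4,-41.3,-4,2.64,0,18.4,-41.3,-4,2.64,0,18.4,-41.3,-4,2.64,0,18.4,-41.3,-4,2.64,0,18.4,-41.3,-4,2.64,0,18.4,-41.3,-4,2.64,0,18.4,-41.3,-4,2.64,0,18.4,-41.3,-4,2.64,0,18.4,-41.3,-4,2.64,0,18.4,-41.3,-4,2.64,0,18.4,-41.3,-4,2.64,0,18.4,-41.3,-4,2.64,0,18.4,-41.3,-4,2.64,0,0,0,0,0,0,0,0,0,0]
  newtons: 100

```text
t: 1.7
eef_pos: [0.4555, 0.0662, 0.175]
tool_rot: [-0.0, -0.171, 0.985, -0.0]
contact_force: [-0.3, 0.6, -0.3]
gripper_width: 1.003
grasp_force: 0.0
```

```bash
cat >> h.py <<'E'
def wproj(d,P):
    from scipy.spatial.transform import Rotation as R
    o=d['obs']; T=np.eye(4); q=o['tool_rot']; T[:3,:3]=R.from_quat([q[1],q[2],q[3],q[0]]).as_matrix(); T[:3,3]=o['eef_pos']
    p=np.linalg.inv(T@np.array(d['tool_from_camera']))@np.array([*P,1]); f=240/np.tan(np.radians(d['fov_y'])/2)
    v=np.array([p[0],-p[1],-p[2]]); th=np.arctan2(np.hypot(v[0],v[1]),v[2]); k=f*th/np.hypot(v[0],v[1])
    return d['cx']+k*v[0], d['cy']+k*v[1]
E
python3 - <<'E'
from fit import *
o=bot.get_obs(); print(o['t'],o['eef_pos'],o['tool_rot'])
grab('wrist','w1.png'); d=load('w1.png')
O=np.array([.535,.0957,.004]);a=np.radians(19.5);Rz=np.array([[np.cos(a),-np.sin(a),0],[np.sin(a),np.cos(a),0],[0,0,1]])
im=cv2.imread('pics/w1.png')
for P in [(40,31,2),(40,-31,2),(-40,31,28),(-40,-31,28),(-93,0,95),(-80,0,77)]:
    u=wproj(d,O+Rz@(np.array(P)/1000)); cv2.circle(im,(int(u[0]),int(u[1])),3,(0,255,0),1)
cv2.imwrite('pics/w1m.png',im)
p=np.array([at(*q,.086)[:2] for q in (sB(176,95),sB(293,90),sB(234,52),sB(200,135),sB(270,140))])
q=np.array([at(*q,.086)[:2] for q in (dB(650,170),dB(753,160),dB(703,123),dB(665,140),dB(740,133))])
for w in (p,q,np.vstack([p,q])): print(least_squares(lambda c:np.hypot(*(w-c).T)-.0545,[.48,.32]).x)
print('block',[at(*k,.04)[:2].round(3) for k in (sB(172,150),sB(285,158))],[at(*k,0)[:2].round(3) for k in (sB(170,180),sB(281,191),sB(288,172),sB(317,178),dB(680,262),dB(728,262),dB(657,240),dB(655,242))])
print('knob',at(*dB(767,165),.225), 'colfront top',at(*dB(720,160),.2),at(*dB(752,162),.2),at(*dB(792,185),.2))
E
```

```text
1.7 [0.45552791 0.066201   0.17501813] [-4.01349596e-04 -1.71158422e-01  9.85243438e-01 -4.29946113e-05]
[0.48017649 0.3143142 ]
[0.46482915 0.33612701]
[0.47116705 0.32539772]
block [array([0.448, 0.261]), array([0.537, 0.321])] [array([0.446, 0.265]), array([0.538, 0.321]), array([0.528, 0.35 ]), array([0.555, 0.361]), array([0.549, 0.355]), array([0.525, 0.405]), array([0.534, 0.322]), array([0.538, 0.321])]
knob [0.53301887 0.37588292 0.225     ] colfront top [0.52979805 0.33831532 0.2       ] [0.51871178 0.36644406 0.2       ] [0.52686456 0.40649255 0.2       ]
```

View pics/w1m.png

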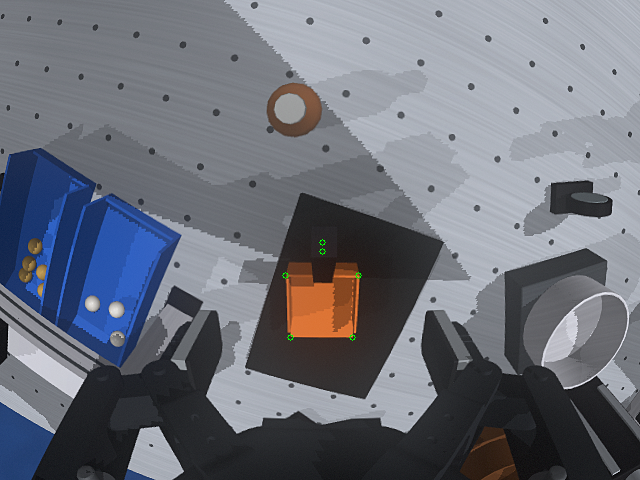

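The wrist view shows the predicted scoop outline matching the picture: bowl corners at (285–358,275–338), handle at (322,247). Descending and gripping.

Call:
carry_out:
  targets: [0,0,0,-30,0,0,0,0,-30,0,0,0,0,-28,0,0,0,0,-20,0,60,0,0,0,0,120,0,0,0,0,160,0,0,0,0,200,0,0,0,0,255,0,0,0,0,255,0,0,0,0,255,0,0,0,0,255,0,0,0,0,255,0,0,0,0]
  newtons: 120

```text
t: 3.05
eef_pos: [0.4562, 0.0672, 0.0684]
tool_rot: [0.001, -0.173, 0.985, 0.0]
contact_force: [-2.3, -0.7, 7.8]
gripper_width: 0.173
grasp_force: 116.9
```

Call:
carry_out:
  targets: [255,0,0,10,0,255,0,0,20,0,255,0,0,30,0,255,0,0,30,0,255,0,0,20,0,255,0,0,0,0]

```text
t: 3.65
eef_pos: [0.4574, 0.0675, 0.1805]
tool_rot: [0.003, -0.173, 0.985, 0.001]
contact_force: [-0.3, 0.6, -1.7]
gripper_width: 0.164
grasp_force: 117.1
```

```bash
cat > tilt.py <<'E'
from h import *
from scipy.spatial.transform import Rotation as R
from scipy.optimize import minimize
import sys
C=np.array([(x,y,z) for x,y,z in [(40,31,0),(40,-31,0),(40,31,2),(40,-31,2),(18,31,28),(18,-31,28),(-40,31,28),(-40,-31,28),(-40,31,0),(-40,-31,0)]])/1000
def scoop(o,p,G=(-.084,0,.082),dz=0):
    q=o['tool_rot']; y=R.from_quat([q[1],q[2],q[3],q[0]]).as_matrix()[:,1]; y=y if y[1]>0 else -y
    yaw=np.arctan2(-y[0],y[1]); M=R.from_euler('ZY',[yaw,p[0]]).as_matrix()
    g=np.array(o['eef_pos'])+[0,0,bot.grip_point_offset]; return (lambda P: g+(np.array(P)-(np.array(G)+[p[1],0,p[2]]))@M.T), yaw
def tilt(tag,cam=('side','scene')):
    ds=[]
    for n in cam:
        grab(n,f'{tag}_{n}.png'); d=load(f'{tag}_{n}.png'); h=cv2.cvtColor(d['frame'],cv2.COLOR_RGB2HSV)
        m=((h[...,0]>5)&(h[...,0]<16)&(h[...,1]>200)&(h[...,2]>90)).astype(np.uint8)
        m=cv2.morphologyEx(m,cv2.MORPH_OPEN,np.ones((2,2))); nn,l,s,c=cv2.connectedComponentsWithStats(m)
        f,_=scoop(d['obs'],[0,0,0]); u=np.array((wproj if n=='wrist' else proj)(d,f([[0,0,.01]])[0]))
        m[np.hypot(*(np.indices(m.shape)[::-1]-u[:,None,None]))>(130 if n=='wrist' else 55)]=0
        ds.append((n,d,m))
    def cost(p):
        c=3*(p[1]**2+p[2]**2)/.004**2*.01
        for n,d,m in ds:
            f,_=scoop(d['obs'],p); uv=np.array([(wproj if n=='wrist' else proj)(d,P) for P in f(C)]).astype(np.float32)
            a=np.zeros_like(m); cv2.fillConvexPoly(a,cv2.convexHull((uv*16).astype(np.int32)),1,shift=4)
            hm=m; c+=1-(a&hm).sum()/max(1,(a|hm).sum())
        return c
    best=min((minimize(cost,[t,0,0],method='Nelder-Mead',options={'initial_simplex':np.array([[t,0,0],[t+.1,0,0],[t,.004,0],[t,0,.004]])}) for t in (-.5,-.25,0,.25,.5)),key=lambda r:r.fun)
    o=ds[0][1]['obs']; f,yaw=scoop(o,best.x)
    print('pitch(+nose down) deg',np.degrees(best.x[0]).round(1),'slip mm',(best.x[1:]*1e3).round(1),'cost',round(best.fun,2),'yaw',np.degrees(yaw).round(1),'lip',f([[.04,0,0]])[0].round(4),'backbottom',f([[-.04,0,0]])[0].round(4)); return best.x
if __name__=='__main__': tilt(sys.argv[1],sys.argv[2:] or ('side','scene'))
E
python3 tilt.py t1; python3 tilt.py t1b wrist
```

```text
pitch(+nose down) deg 0.4 slip mm [-1.   0.6] cost 1.52 yaw 19.9 lip [0.5745 0.1098 0.1158] backbottom [0.4992 0.0826 0.1163]
pitch(+nose down) deg -28.6 slip mm [0. 0.] cost 1.0 yaw 19.9 lip [0.5948 0.1175 0.1838] backbottom [0.5288 0.0936 0.1454]
```

Run:
```python
from h import *
a=load('t1_side.png'); b=load('t1_scene.png')
A=a['frame'][120:320,280:480,::-1]; B=b['frame'][150:350,230:430,::-1]
cv2.imwrite('pics/c1.png',np.hstack([cv2.resize(A,(400,400)),cv2.resize(B,(400,400))]))
for d in (a,b):
  h=cv2.cvtColor(d['frame'],cv2.COLOR_RGB2HSV); m=(h[...,0]<20)&(h[...,1]>180)&(h[...,2]>60)
  print(m.sum(), np.median(h[m],axis=0), np.percentile(h[m],[5,95],axis=0))
```

```text
2950 [ 11. 188. 139.] [[ 11. 184. 105.]
 [ 11. 192. 225.]]
5075 [ 14. 188.  82.] [[ 12. 181.  63.]
 [ 16. 232. 228.]]
```

View pics/c1.png

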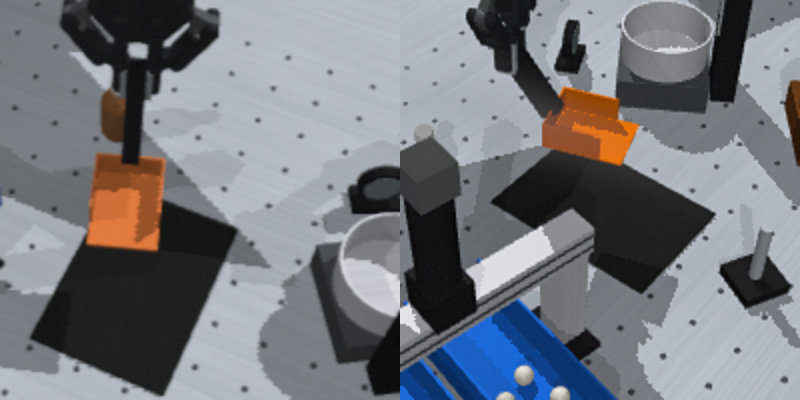

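The scoop is held level and firmly; bowl at side crop (125,200). I'll fix the mask thresholds and test whether it droops at 20 N.

```bash
sed -i 's/(h\[...,0\]>5)&(h\[...,0\]<16)&(h\[...,1\]>200)&(h\[...,2\]>90)/(h[...,0]>6)\&(h[...,0]<18)\&(h[...,1]>165)\&(h[...,2]>60)/' tilt.py; python3 tilt.py t2; python3 tilt.py t2w wrist
```

```text
pitch(+nose down) deg 1.5 slip mm [-0.7  2.6] cost 0.3 yaw 19.9 lip [0.5702 0.1087 0.1078] backbottom [0.495  0.0815 0.1098]
pitch(+nose down) deg 1.7 slip mm [-0.2  0.1] cost 0.78 yaw 19.9 lip [0.5691 0.1083 0.1091] backbottom [0.4939 0.0811 0.1115]
```

Call:
carry_out:
  targets: [255,0,0,0,0,255,0,0,0,0,255,0,0,0,0]
  newtons: 20

```text
t: 4.25
eef_pos: [0.4555, 0.067, 0.177]
tool_rot: [-0.0, -0.173, 0.985, -0.0]
contact_force: [0.2, 0.2, -2.7]
gripper_width: 0.171
grasp_force: 117.1
```

```bash
python3 tilt.py t3
```

```text
pitch(+nose down) deg 1.5 slip mm [-1.5  0.8] cost 0.3 yaw 19.9 lip [0.5715 0.109  0.1097] backbottom [0.4963 0.0818 0.1117]
```

Call:
carry_out:
  targets: [240,0,0,0,0,240,0,0,0,0,240,0,0,0,0]
  newtons: 20

```text
t: 4.65
eef_pos: [0.4557, 0.0671, 0.1773]
tool_rot: [0.0, -0.173, 0.985, 0.0]
contact_force: [-0.3, 0.0, -0.9]
gripper_width: 0.167
grasp_force: 117.1
```

```bash
python3 tilt.py t4
```

```text
pitch(+nose down) deg 1.4 slip mm [-1.2  1.4] cost 0.29 yaw 19.9 lip [0.5715 0.109  0.1097] backbottom [0.4963 0.0818 0.1116]
```

Call:
carry_out:
  targets: [255,-5.3,-30.1,0,-3.96,255,-5.3,-30.1,0,-3.96,255,-5.3,-30.1,0,-3.96,255,-5.3,-30.1,0,-3.96,255,-5.3,-30.1,0,-3.96,255,-5.3,-30.1,0,-3.96,255,-5.3,-30.1,0,-3.96,255,-5.3,-30.1,0,-3.96,255,0,0,-20,0,255,0,0,-25,0,255,0,0,-20,0,255,0,0,0,0,255,0,0,0,0]
  newtons: 120

```text
t: 6.05
eef_pos: [0.4133, -0.1738, 0.1126]
tool_rot: [-0.0, 0.103, 0.995, -0.0]
contact_force: [-0.2, 0.3, -0.8]
gripper_width: 0.169
grasp_force: 117.3
```

Run:
```python
from tilt import *
p=tilt('t5'); o=bot.get_obs(); print(o['t'],o['eef_pos'])
grab('wrist','w5.png'); d=load('w5.png'); im=cv2.imread('pics/w5.png')
a=np.radians(-12);ex=np.array([np.cos(a),np.sin(a),0]);ey=np.array([-ex[1],ex[0],0]);B=np.array([.5842,-.2104,0])
for P in [(-.093,.042,.015),(-.093,-.042,.015),(-.09,.039,.004),(-.09,-.039,.004)]:
    u=wproj(d,B+ex*P[0]+ey*P[1]+[0,0,P[2]]); cv2.circle(im,(int(u[0]),int(u[1])),3,(0,255,0),1)
f,_=scoop(d['obs'],p)
for P in f(C): u=wproj(d,P); cv2.circle(im,(int(u[0]),int(u[1])),3,(0,0,255),1)
D=load('t5_side.png'); i2=cv2.imread('pics/t5_side.png')
for P in [(-.093,.042,.015),(-.093,-.042,.015),(.107,.042,.05),(.107,-.042,.05)]:
    u=proj(D,B+ex*P[0]+ey*P[1]+[0,0,P[2]]); cv2.circle(i2,(int(u[0]),int(u[1])),1,(0,255,0),-1)
i2=cv2.resize(i2[100:300,120:320],(400,400))
cv2.imwrite('pics/w5m.png',np.hstack([im[40:440,40:440],i2]))
```

```text
pitch(+nose down) deg 3.2 slip mm [1.8 0.1] cost 0.76 yaw -11.8 lip [ 0.5282 -0.1978  0.0424] backbottom [ 0.45   -0.1815  0.0469]
6.15 [ 0.41408093 -0.17392198  0.11330546]
```

View pics/w5m.png

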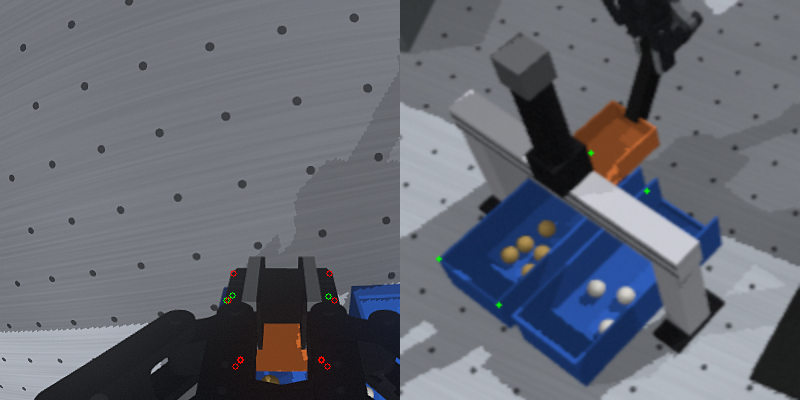

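Bin corners match the model (side-crop green points at (439,259), (499,305), (647,190)). Entering the bin over the front wall.

Call:
carry_out:
  targets: [255,0,0,-26,0,255,11.2,-2.4,0,0,255,11.2,-2.4,0,0,255,11.2,-2.4,0,0,255,11.2,-2.4,0,0,255,0,0,-6,0,255,0,0,-6,0,255,0,0,-4,0,255,0,0,-2,0,255,0,0,0,0,255,0,0,0,0]

```text
t: 7.3
eef_pos: [0.458, -0.1838, 0.0687]
tool_rot: [0.0, 0.103, 0.995, -0.0]
contact_force: [-3.3, 0.6, 7.8]
gripper_width: 0.168
grasp_force: 117.7
```

```bash
python3 tilt.py t6
```

```text
pitch(+nose down) deg -8.6 slip mm [-0.7  0.7] cost 1.23 yaw -11.8 lip [ 0.5908 -0.2116  0.0243] backbottom [ 0.5133 -0.1954  0.0124]
```

Call:
carry_out:
  targets: [255,7.8,-1.7,0,0,255,21.5,-4.6,0,0,255,31.5,-6.7,0,0,255,2,-0.4,0,0,255,0,0,0,0,255,0,0,0,0,255,0,0,0,0,255,0,0,0,0]

```text
t: 8.2
eef_pos: [0.5203, -0.1968, 0.0683]
tool_rot: [-0.0, 0.103, 0.995, 0.0]
contact_force: [-2.5, 1.6, 4.2]
gripper_width: 0.163
grasp_force: 117.9
```

```bash
cat > balls.py <<'E'
from h import *
import sys
a=np.radians(-12);ex=np.array([np.cos(a),np.sin(a),0]);ey=np.array([-ex[1],ex[0],0]);B=np.array([.5842,-.2104,0])
grab('scene',sys.argv[1]+'_a.png'); d=load(sys.argv[1]+'_a.png'); e=grab('side',sys.argv[1]+'_b.png'); o=bot.get_obs(); print(o['t'],o['eef_pos'],o['contact_force'],'tcp in bin',(o['eef_pos']-B)@ex,(o['eef_pos']-B)@ey)
A=cv2.imread('pics/'+sys.argv[1]+'_a.png')[320:440,180:300]; b=cv2.imread('pics/'+sys.argv[1]+'_b.png')[140:260,130:250]
cv2.imwrite('pics/'+sys.argv[1]+'.png',np.hstack([cv2.resize(x,(400,400),interpolation=cv2.INTER_CUBIC) for x in (A,b)]))
E
python3 balls.py b1
```

```text
8.3 [ 0.5203857  -0.19671216  0.06827968] [-2.06881656 -0.43410989  3.82581834] tcp in bin -0.06526567117931445 0.00012098965863089311
```

View pics/b1.png

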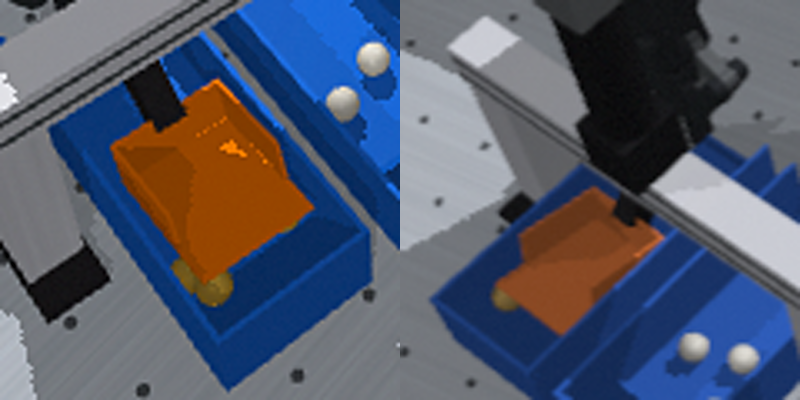

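The scene crop shows balls at (183,272), (213,285) and (288,222) just under the lip: the bowl pitched nose-up and rode onto them, and it is empty. I'll lift, back out, set the scoop down flat in the bin, regrip higher and push slowly.

Call:
carry_out:
  targets: [255,0,0,8,0,255,0,0,12,0,255,-4,0.9,0,0,255,-8,1.7,0,0,255,-12,2.6,0,0,255,-14,3,0,0,255,-14,3,0,0,255,-10,2.1,0,0,255,-3,0.6,0,0,255,0,0,0,0]

```text
t: 9.3
eef_pos: [0.4554, -0.1826, 0.0883]
tool_rot: [-0.0, 0.103, 0.995, 0.0]
contact_force: [1.4, -0.4, -2.0]
gripper_width: 0.167
grasp_force: 117.3
```

```bash
cat > det.py <<'E'
from h import *
import sys
a=np.radians(-12);ex=np.array([np.cos(a),np.sin(a),0]);ey=np.array([-ex[1],ex[0],0]);B=np.array([.5842,-.2104,0])
def det(f,z=.013,lo=(17,120,50),hi=(24,255,255)):
    d=load(f); h=cv2.cvtColor(d['frame'],cv2.COLOR_RGB2HSV); m=cv2.inRange(h,lo,hi)
    n,l,s,c=cv2.connectedComponentsWithStats(m)
    for i in range(1,n):
        if s[i,4]<12: continue
        P=at(d,*c[i],z); b=((P-B)@ex*1e3,(P-B)@ey*1e3)
        if abs(b[0])<250 and abs(b[1])<150: print(f,'area',s[i,4],'px',c[i].round(0),'bin xy',np.round(b,0), 'wh',s[i,2:4])
if __name__=='__main__':
    for f in sys.argv[1:]: 
        if f[0]=='+': 
            for n in ('scene','side'): grab(n,f[1:]+'_'+n+'.png'); det(f[1:]+'_'+n+'.png')
        else: det(f)
    o=bot.get_obs(); print(o['t'],o['eef_pos'],'tcp in bin',(o['eef_pos']-B)@ex,(o['eef_pos']-B)@ey,o['contact_force'])
E
python3 det.py scene0.png side0.png +d1; python3 tilt.py t7 side; python3 tilt.py t7w wrist
```

```text
scene0.png area 81 px [231. 373.] bin xy [  4. -11.] wh [10 10]
scene0.png area 84 px [248. 376.] bin xy [29.  9.] wh [10 10]
scene0.png area 88 px [259. 384.] bin xy [51. 15.] wh [10 11]
scene0.png area 184 px [240. 390.] bin xy [ 41. -16.] wh [15 20]
side0.png area 41 px [193. 214.] bin xy [  6. -11.] wh [7 7]
side0.png area 41 px [182. 222.] bin xy [ 34. -14.] wh [7 7]
side0.png area 23 px [190. 225.] bin xy [30.  5.] wh [6 6]
side0.png area 43 px [174. 227.] bin xy [ 52. -17.] wh [8 7]
d1_scene.png area 271 px [247. 388.] bin xy [45. -4.] wh [22 21]
d1_scene.png area 86 px [264. 384.] bin xy [56. 22.] wh [10 11]
d1_scene.png area 75 px [236. 400.] bin xy [ 51. -30.] wh [10 11]
d1_side.png area 43 px [169. 224.] bin xy [ 53. -32.] wh [7 7]
d1_side.png area 129 px [180. 228.] bin xy [48. -6.] wh [16 14]
9.4 [ 0.45649275 -0.18285181  0.08844489] tcp in bin -0.13064413390669763 0.0003943665022553816 [-0.05861557 -1.03974392 -1.37179502]
pitch(+nose down) deg -11.7 slip mm [-0.1  0. ] cost 0.75 yaw -11.8 lip [ 0.5917 -0.211   0.052 ] backbottom [ 0.515  -0.195   0.0358]
pitch(+nose down) deg -2.8 slip mm [-0.2  0.1] cost 0.79 yaw -11.8 lip [ 0.582  -0.209   0.0313] backbottom [ 0.5038 -0.1927  0.0273]
```

Call:
carry_out:
  targets: [255,0,0,-8,0,255,0,0,-8,0,255,0,0,-8,0,255,0,0,-4,0,255,0,0,0,0,120,0,0,0,0,120,0,0,0,0,120,0,0,0,0,120,3.4,-0.7,7,0,120,3.4,-0.7,7,0,120,0,0,0,0]
  newtons: 120

```text
t: 10.6
eef_pos: [0.4644, -0.1846, 0.0757]
tool_rot: [0.002, 0.103, 0.995, -0.0]
contact_force: [-0.1, -0.2, -0.4]
gripper_width: 0.531
grasp_force: 0.0
```

```bash
python3 tilt.py t8 side; python3 tilt.py t8w wrist; python3 det.py
```

```text
pitch(+nose down) deg -13.4 slip mm [-1.3  0.8] cost 0.8 yaw -11.8 lip [ 0.6025 -0.2134  0.0429] backbottom [ 0.5263 -0.1975  0.0244]
pitch(+nose down) deg 1.2 slip mm [-1.7  0.9] cost 0.38 yaw -11.8 lip [ 0.585  -0.2097  0.0083] backbottom [ 0.5067 -0.1934  0.01  ]
10.7 [ 0.46313905 -0.18422866  0.07475409] tcp in bin -0.12385680788227871 0.00042944738576216625 [ 0.21242095  0.28714571 -0.00174792]
```

Call:
carry_out:
  targets: [180,0,0,0,0,200,0,0,0,0,255,0,0,0,0,255,0,0,0,0,255,0,0,0,0,255,0,0,0,0]
  newtons: 120

```text
t: 11.3
eef_pos: [0.4622, -0.1841, 0.0743]
tool_rot: [-0.0, 0.103, 0.995, 0.0]
contact_force: [-2.9, 0.3, 5.0]
gripper_width: 0.158
grasp_force: 117.1
```

```bash
python3 tilt.py t9w wrist; python3 det.py +d2
```

```text
pitch(+nose down) deg 0.4 slip mm [-0.1  0.3] cost 0.8 yaw -11.8 lip [ 0.5832 -0.2094  0.0099] backbottom [ 0.5049 -0.193   0.0105]
d2_scene.png area 270 px [247. 388.] bin xy [45. -5.] wh [22 21]
d2_scene.png area 86 px [264. 384.] bin xy [56. 22.] wh [10 11]
d2_scene.png area 75 px [236. 400.] bin xy [ 51. -30.] wh [10 11]
d2_side.png area 43 px [169. 224.] bin xy [ 53. -32.] wh [7 7]
d2_side.png area 131 px [180. 228.] bin xy [48. -6.] wh [16 14]
11.45 [ 0.46227112 -0.1840877   0.07437726] tcp in bin -0.12473507663269395 0.000386876244533602 [-1.83888897  0.55544899  5.37919359]
```

Call:
carry_out:
  targets: [255,5.7,-2.1,0,0,255,5.7,-2.1,0,0,255,5.7,-2.1,0,0,255,5.7,-2.1,0,0,255,5.7,-2.1,0,0,255,4.7,-1.8,0,0,255,2.9,-0.6,0,0,255,2.9,-0.6,0,0,255,2.9,-0.6,0,0,255,2.9,-0.6,0,0,255,2.9,-0.6,0,0,255,2.9,-0.6,0,0,255,2.9,-0.6,0,0,255,2.9,-0.6,0,0,255,1.5,-0.3,0,0,255,0,0,0,0,255,0,0,0,0]

```text
t: 13.15
eef_pos: [0.5142, -0.201, 0.0745]
tool_rot: [-0.006, 0.104, 0.995, 0.002]
contact_force: [-21.6, 5.9, 28.3]
gripper_width: 0.162
grasp_force: 120.9
```

```bash
python3 det.py +d3
python3 - <<'E'
from h import *
A=cv2.imread('pics/d3_scene.png')[320:440,180:300]; b=cv2.imread('pics/d3_side.png')[140:260,130:250]
cv2.imwrite('pics/d3.png',np.hstack([cv2.resize(x,(400,400),interpolation=cv2.INTER_CUBIC) for x in (A,b)]))
E
```

```text
d3_scene.png area 401 px [253. 391.] bin xy [55.  1.] wh [37 25]
d3_scene.png area 82 px [239. 404.] bin xy [ 59. -29.] wh [10 12]
d3_side.png area 199 px [173. 229.] bin xy [ 57. -15.] wh [21 19]
13.25 [ 0.5141777  -0.20094954  0.07445234] tcp in bin -0.07045700992353164 -0.005314509574825585 [-21.05413442   5.59161921  27.77574517]
```

View pics/d3.png

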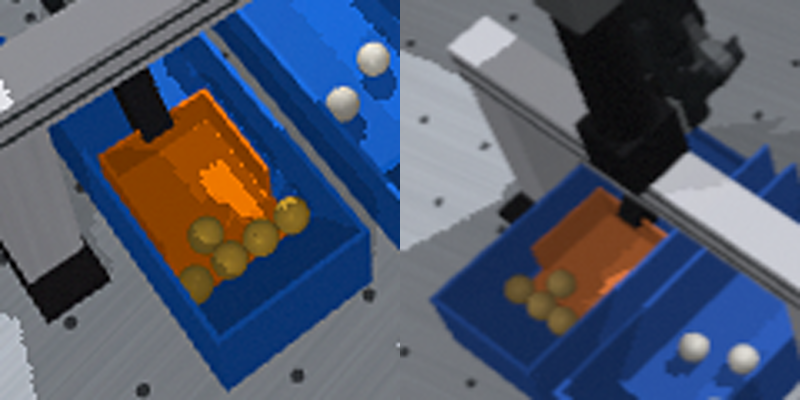

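The crop shows one ball in the bowl at (206,235). Four are in a row against the slope, (195,285) to (291,215), jammed by the lip at 22 N. The scoop is flat this time. I'll back off and strike faster so they hop over the 2 mm lip.

Call:
carry_out:
  targets: [255,-4,0.8,0,0,255,-8,1.7,0,0,255,-10,2.1,0,0,255,-8,1.7,0,0,255,0,0,0,0]

```text
t: 13.75
eef_pos: [0.4891, -0.195, 0.0744]
tool_rot: [-0.001, 0.103, 0.995, 0.0]
contact_force: [-3.9, 1.0, 8.3]
gripper_width: 0.16
grasp_force: 118.4
```

```bash
python3 det.py +d4; python3 tilt.py t10w wrist
```

```text
d4_scene.png area 98 px [233. 378.] bin xy [ 15. -13.] wh [11 11]
d4_scene.png area 275 px [257. 390.] bin xy [58.  7.] wh [28 25]
d4_scene.png area 81 px [238. 404.] bin xy [ 58. -29.] wh [11 11]
d4_side.png area 51 px [188. 216.] bin xy [ 17. -15.] wh [8 8]
d4_side.png area 128 px [173. 231.] bin xy [ 60. -13.] wh [20 16]
13.85 [ 0.48913882 -0.1949825   0.07444183] tcp in bin -0.0961893435050932 -0.0046837446468241915 [-5.0718027   1.9147222   7.94045438]
pitch(+nose down) deg 0.5 slip mm [-0.1  0.1] cost 0.85 yaw -11.8 lip [ 0.61   -0.2202  0.01  ] backbottom [ 0.5316 -0.2039  0.0106]
```

Call:
carry_out:
  targets: [255,32.3,-6.9,0,0,255,0,0,0,0,255,0,0,0,0,255,0,0,0,0]

```text
t: 14.3
eef_pos: [0.5144, -0.2016, 0.0742]
tool_rot: [-0.008, 0.104, 0.995, 0.002]
contact_force: [-25.7, 5.3, 30.8]
gripper_width: 0.164
grasp_force: 122.0
```

```bash
python3 det.py +d5
```

```text
d5_scene.png area 94 px [267. 383.] bin xy [57. 27.] wh [11 12]
d5_scene.png area 402 px [244. 391.] bin xy [ 45. -11.] wh [30 27]
d5_side.png area 206 px [176. 226.] bin xy [ 48. -16.] wh [22 19]
14.4 [ 0.51444233 -0.20160924  0.07419397] tcp in bin -0.07006099585012823 -0.005904773677910551 [-25.86982266   4.81798157  30.28755113]
```

Call:
carry_out:
  targets: [255,-2.5,0.5,-3,0,255,-2.5,0.5,-3,0,255,-1,0.2,-3,0,255,0,0,-2,0,255,0,0,0,0,255,0,0,0,0]

```text
t: 15.0
eef_pos: [0.5097, -0.2012, 0.0675]
tool_rot: [-0.006, 0.105, 0.994, 0.003]
contact_force: [-37.2, 11.3, 73.2]
gripper_width: 0.16
grasp_force: 137.5
```

```bash
python3 det.py +d6
python3 - <<'E'
from h import *
A=cv2.imread('pics/d5_scene.png')[340:420,210:290]; b=cv2.imread('pics/d6_scene.png')[340:420,210:290]
cv2.imwrite('pics/d6.png',np.hstack([cv2.resize(x,(400,400),interpolation=cv2.INTER_CUBIC) for x in (A,b)]))
E
```

```text
d6_scene.png area 313 px [241. 383.] bin xy [31. -7.] wh [28 19]
d6_scene.png area 95 px [267. 381.] bin xy [54. 29.] wh [11 11]
d6_scene.png area 88 px [234. 398.] bin xy [ 46. -29.] wh [11 12]
d6_side.png area 151 px [184. 221.] bin xy [ 30. -13.] wh [15 18]
d6_side.png area 49 px [169. 221.] bin xy [ 49. -38.] wh [8 8]
15.1 [ 0.50963013 -0.20121604  0.06750605] tcp in bin -0.07484978875533768 -0.00652068127345064 [-37.48813362  10.10383907  74.01512845]
```

View pics/d6.png

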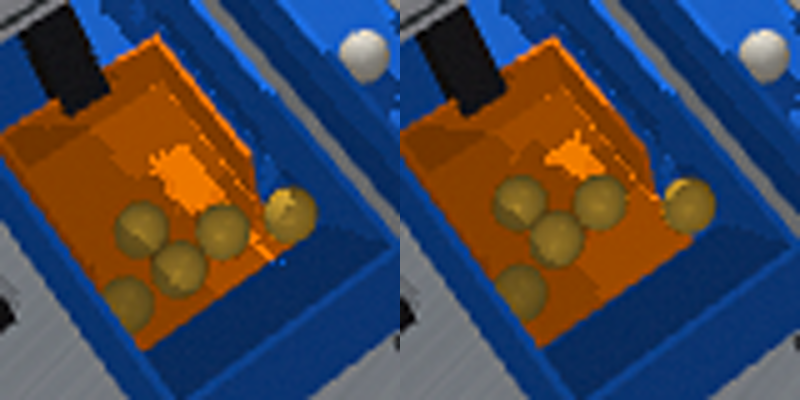

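Four balls lie on the scoop floor at (520,205), (556,240), (600,203) and (520,293). The fifth is outside at the right corner, (690,207). I'll relieve the push, then lift a little and check the tilt while still inside the bin.

Call:
carry_out:
  targets: [255,-2,0.4,0,0,255,-2,0.4,0,0,255,-2,0.4,0,0,255,0,0,2,0,255,0,0,4,0,255,0,0,4,0,255,0,0,4,0,255,0,0,2,0,255,0,0,0,0,255,0,0,0,0]

```text
t: 16.1
eef_pos: [0.5104, -0.2003, 0.0789]
tool_rot: [-0.0, 0.103, 0.995, -0.0]
contact_force: [-1.1, -5.3, -3.6]
gripper_width: 0.165
grasp_force: 125.2
```

```bash
python3 det.py +d7; python3 tilt.py t11
python3 - <<'E'
from tilt import *
# lip height: triangulate lip edge corners via orange mask extreme in scene and side
for n in('scene','side'):
    d=load(f'd7_{n}.png'); h=cv2.cvtColor(d['frame'],cv2.COLOR_RGB2HSV)
    m=((h[...,0]>6)&(h[...,0]<16)&(h[...,1]>165)&(h[...,2]>50)).astype(np.uint8)
    f,_=scoop(d['obs'],[0,0,0]); u=np.array(proj(d,f([[0,0,.01]])[0])); m[np.hypot(*(np.indices(m.shape)[::-1]-u[:,None,None]))>55]=0
    v,w=np.nonzero(m); print(n,'bottom',(w[v==v.max()].mean(),v.max()),'right',(w.max(),v[w==w.max()].mean()),'left',(w.min(),v[w==w.min()].mean()))
    for pit in(0,-5,-10,-15):
        f,_=scoop(d['obs'],[np.radians(pit),-.005,.007]); print(pit,[np.round(proj(d,P),0).tolist() for P in f([[.04,.031,.002],[.04,-.031,.002],[-.04,-.031,.028],[-.04,.031,.028]])])
E
```

```text
d7_scene.png area 290 px [230. 366.] bin xy [-7. -6.] wh [21 25]
d7_scene.png area 95 px [267. 378.] bin xy [50. 31.] wh [11 12]
d7_scene.png area 96 px [233. 395.] bin xy [ 40. -29.] wh [11 12]
d7_side.png area 147 px [193. 209.] bin xy [ -3. -19.] wh [21 14]
d7_side.png area 49 px [168. 218.] bin xy [ 46. -44.] wh [8 8]
16.2 [ 0.51046334 -0.20017398  0.07900501] tcp in bin -0.07425145040300189 -0.005328154361778631 [-0.71214732 -4.77505994 -4.09948831]
pitch(+nose down) deg -8.6 slip mm [-4.8  4. ] cost 0.84 yaw -11.8 lip [ 0.6477 -0.2289  0.0319] backbottom [ 0.5703 -0.2127  0.0199]
scene bottom (np.float64(236.0), np.int64(406)) right (np.int64(266), np.float64(385.0)) left (np.int64(208), np.float64(364.5))
0 [[266.0, 383.0], [234.0, 405.0], [206.0, 361.0], [238.0, 341.0]]
-5 [[268.0, 382.0], [235.0, 405.0], [207.0, 362.0], [240.0, 342.0]]
-10 [[270.0, 381.0], [237.0, 404.0], [208.0, 362.0], [241.0, 342.0]]
-15 [[271.0, 379.0], [238.0, 403.0], [209.0, 363.0], [242.0, 342.0]]
side bottom (np.float64(179.5), np.int64(237)) right (np.int64(208), np.float64(209.0)) left (np.int64(163), np.float64(223.5))
0 [[188.0, 240.0], [167.0, 224.0], [193.0, 191.0], [214.0, 206.0]]
-5 [[184.0, 239.0], [163.0, 223.0], [190.0, 192.0], [212.0, 207.0]]
-10 [[181.0, 238.0], [159.0, 222.0], [188.0, 192.0], [209.0, 207.0]]
-15 [[177.0, 237.0], [155.0, 220.0], [186.0, 192.0], [207.0, 207.0]]
```

Call:
carry_out:
  targets: [255,-2,0.4,0,0,255,-4,0.8,0,0,255,-6,1.3,0,0,255,-8,1.7,0,0,255,-9,1.9,0,0,255,-9,1.9,0,0,255,-8,1.7,0,0,255,-6,1.3,0,0,255,-4,0.8,0,0,255,-2,0.4,0,0,255,0,0,0,0]

```text
t: 17.4
eef_pos: [0.4528, -0.1876, 0.0794]
tool_rot: [0.0, 0.103, 0.995, 0.0]
contact_force: [-0.6, -0.3, -2.3]
gripper_width: 0.16
grasp_force: 125.7
```

```bash
python3 det.py +d8
python3 - <<'E'
from tilt import *
grab('wrist','w8.png'); d=load('w8.png'); h=cv2.cvtColor(d['frame'],cv2.COLOR_RGB2HSV)
n,l,s,c=cv2.connectedComponentsWithStats(cv2.inRange(h,(17,120,40),(25,255,255)))
print([(s[i].tolist(),c[i].round().tolist()) for i in range(1,n) if s[i,4]>15])
E
python3 tilt.py t12w wrist
```

```text
d8_scene.png area 58 px [214. 349.] bin xy [-53.  -9.] wh [11  9]
d8_scene.png area 104 px [215. 367.] bin xy [-20. -26.] wh [11 12]
d8_scene.png area 86 px [266. 381.] bin xy [54. 27.] wh [11 11]
d8_side.png area 49 px [190. 200.] bin xy [-14. -42.] wh [8 9]
17.5 [ 0.45325479 -0.1876811   0.07937215] tcp in bin -0.13280727182265187 -0.0050026022659652655 [ 0.98857951  0.40130872 -1.20447079]
[([300, 375, 25, 23, 449], [313.0, 386.0]), ([332, 375, 8, 3, 17], [336.0, 376.0])]
pitch(+nose down) deg -2.8 slip mm [-0.2  0.1] cost 0.82 yaw -11.8 lip [ 0.5786 -0.2138  0.0221] backbottom [ 0.5004 -0.1975  0.0182]
```

Call:
carry_out:
  targets: [255,0.2,1,0,0,255,0.5,2.4,0,0,255,0.5,2.4,0,0,255,0.4,2,0,0,255,0,0,0,0,255,-1.7,-7.8,0,0,255,0,0,0,0,255,0,0,0,0,255,0,0,0,0]

```text
t: 18.5
eef_pos: [0.4527, -0.1877, 0.0793]
tool_rot: [-0.0, 0.103, 0.995, 0.0]
contact_force: [0.5, 0.0, -1.9]
gripper_width: 0.159
grasp_force: 125.6
```

```bash
cat > tri.py <<'E'
from tilt import *
a=np.radians(-12);ex=np.array([np.cos(a),np.sin(a),0]);ey=np.array([-ex[1],ex[0],0]);B=np.array([.5842,-.2104,0])
def pts(f):
    d=load(f); h=cv2.cvtColor(d['frame'],cv2.COLOR_RGB2HSV); n,l,s,c=cv2.connectedComponentsWithStats(cv2.inRange(h,(17,120,50),(24,255,255)))
    return d,[(c[i],s[i,4]) for i in range(1,n) if s[i,4]>12]
def tri(tag):
    S,ps=pts(tag+'_scene.png'); D,pd=pts(tag+'_side.png')
    o=D['obs']; q=o['tool_rot']
    for u,A in ps:
        for v,A2 in pd:
            p,r=ray(S,*u); p2,r2=ray(D,*v); r/=np.linalg.norm(r); r2/=np.linalg.norm(r2)
            t=np.linalg.lstsq(np.c_[r,-r2],p2-p,rcond=None)[0]; g=np.linalg.norm(p+r*t[0]-p2-r2*t[1]); X=(p+r*t[0]+p2+r2*t[1])/2
            if g<.012 and 0<X[2]<.3: print(A,A2,'px',u.round(),v.round(),'gap',round(g*1e3,1),'world',X.round(3),'bin',((X-B)@ex*1e3).round(),((X-B)@ey*1e3).round())
if __name__=='__main__': tri(sys.argv[1])
E
python3 tri.py d8; python3 det.py +d9; python3 tri.py d9
```

```text
104 49 px [215. 367.] [190. 200.] gap 1.6 world [ 0.569 -0.237  0.031] bin -9.0 -30.0
d9_scene.png area 58 px [215. 348.] bin xy [-53.  -8.] wh [10  9]
d9_scene.png area 102 px [214. 362.] bin xy [-31. -22.] wh [11 12]
d9_scene.png area 85 px [266. 381.] bin xy [54. 27.] wh [11 11]
d9_side.png area 27 px [195. 199.] bin xy [-23. -36.] wh [7 6]
18.6 [ 0.45275317 -0.18754354  0.07929748] tcp in bin -0.13332652628984185 -0.004972345726260704 [ 0.48958038 -1.17750371 -2.18714897]
102 27 px [214. 362.] [195. 199.] gap 3.2 world [ 0.56  -0.231  0.03 ] bin -19.0 -25.0
```

Call:
carry_out:
  targets: [255,0.3,1.5,0,0,255,0.5,2.4,0,0,255,0.5,2.4,0,0,255,0.4,1.5,0,0,255,0,0,0,0,255,-1.7,-7.8,0,0,255,0,0,0,0,255,0.5,2.4,0,0,255,0.5,2.4,0,0,255,0,0,0,0,255,0,0,0,0]

```text
t: 19.7
eef_pos: [0.4538, -0.1826, 0.0793]
tool_rot: [-0.0, 0.102, 0.995, 0.0]
contact_force: [-0.2, -0.0, -3.2]
gripper_width: 0.161
grasp_force: 125.7
```

```bash
python3 det.py +d10; python3 tri.py d10
```

```text
d10_scene.png area 49 px [219. 345.] bin xy [-53.   2.] wh [10  8]
d10_scene.png area 28 px [210. 350.] bin xy [-55. -17.] wh [8 7]
d10_scene.png area 85 px [266. 381.] bin xy [54. 27.] wh [11 11]
19.8 [ 0.45380573 -0.18271188  0.07933187] tcp in bin -0.1333015275643827 -2.7426414326063402e-05 [-0.45075616 -0.12216907 -2.511131  ]
```

The fourth ball has rolled to the back of the bowl, so four are aboard and one is left in the bin at (54,27). Lifting out gently.

Call:
carry_out:
  targets: [255,0,0,3,0,255,0,0,6,0,255,0,0,8,0,255,0,0,6,0,255,0,0,2,0,255,-2.9,0.6,0,0,255,-5.9,1.2,0,0,255,-8.8,1.9,0,0,255,-10.8,2.3,0,0,255,-9.8,2.1,0,0,255,-6.8,1.5,0,0,255,-3.9,0.8,0,0,255,0,0,6,0,255,0,0,14,0,255,0,0,22,0,255,0,0,26,0,255,0,0,26,0,255,0,0,20,0,255,0,0,12,0,255,0,0,4,0]

```text
t: 21.8
eef_pos: [0.4057, -0.1726, 0.2356]
tool_rot: [0.001, 0.103, 0.995, 0.0]
contact_force: [-0.1, 0.3, -2.5]
gripper_width: 0.163
grasp_force: 125.7
```

```bash
python3 det.py +d11; python3 tri.py d11;  python3 tilt.py t13
```

```text
d11_scene.png area 85 px [266. 381.] bin xy [54. 27.] wh [11 11]
d11_side.png area 236 px [215. 126.] bin xy [-200. -149.] wh [25 16]
21.9 [ 0.40496976 -0.17234615  0.23435588] tcp in bin -0.1832254699572002 -4.1784030556446715e-05 [ 0.9269489  -0.20411872 -1.53962231]
381 236 px [185. 263.] [215. 126.] gap 0.6 world [ 0.483 -0.193  0.186] bin -103.0 -4.0
pitch(+nose down) deg -1.7 slip mm [-5.1  5.1] cost 0.82 yaw -11.8 lip [ 0.5338 -0.1992  0.1697] backbottom [ 0.4555 -0.1829  0.1674]
```

Call:
carry_out:
  targets: [255,2,4,0,0,255,5,10,0,0,255,8,16,0,-0.4,255,10,22,0,-0.5,255,10,28,0,-0.5,255,9,32,0,-0.5,255,7,35,0,-0.5,255,4,36,0,-0.5,255,1,36,0,-0.5,255,-2,36,0,-0.5,255,-5,36,0,-0.5,255,-8,36,0,-0.5,255,-11,36,0,-0.5,255,-14,36,0,-0.5,255,-16,34,0,-0.5,255,-18,31,0,-0.5,255,-19,28,0,-0.5,255,-19,24,0,-0.5,255,-18,20,0,-0.3,255,-16,16,0,0]

```text
t: 24.0
eef_pos: [0.3126, 0.3818, 0.2337]
tool_rot: [-0.001, 0.173, 0.985, -0.0]
contact_force: [0.8, -0.2, -1.8]
gripper_width: 0.161
grasp_force: 125.7
```

Call:
carry_out:
  targets: [255,-12,11,0,0,255,-8,7,0,0,255,-4,3,0,0,255,0,0,0,0,255,0,0,0,0]

```text
t: 24.5
eef_pos: [0.2914, 0.4001, 0.2342]
tool_rot: [0.0, 0.174, 0.985, -0.0]
contact_force: [-0.1, 0.5, -1.4]
gripper_width: 0.158
grasp_force: 125.6
```

```bash
for n in 14; do python3 det.py +d$n >/dev/null; python3 tri.py d$n; done; python3 tilt.py t14; python3 tilt.py t14w wrist; python3 -c "
from h import *
o=bot.get_obs();print(o['t'],o['eef_pos'],o['tool_rot'],o['q'])
# cup rim refine
from scipy.optimize import least_squares
sB=lambda u,v:(270+u/2.5,130+v/2.5); dB=lambda u,v:(290+(u-400)/1.6,150+v/1.6)
S=load('scene0.png');D=load('side0.png')
w=np.array([at(S,*sB(*q),.086)[:2] for q in ((176,95),(293,88),(234,52),(190,65),(275,62))]);print(least_squares(lambda c:np.hypot(*(w-c).T)-.055,[.47,.33]).x)
"
```

```text
88 325 px [342. 106.] [531. 185.] gap 0.2 world [0.367 0.368 0.187] bin -332.0 521.0
pitch(+nose down) deg -2.3 slip mm [-5.9  5.9] cost 0.7 yaw -20.1 lip [0.4168 0.3542 0.1704] backbottom [0.3417 0.3816 0.1672]
pitch(+nose down) deg -2.9 slip mm [-0.1  0.1] cost 0.82 yaw -20.1 lip [0.4117 0.3562 0.1773] backbottom [0.3367 0.3836 0.1732]
24.75 [0.29135932 0.40022911 0.2343706 ] [7.09003653e-05 1.74053582e-01 9.84736180e-01 4.78350978e-05] [-1.08671485  0.17708831  0.02149398  1.97420328 -0.00440486  0.99020907
  0.15776585]
[0.46719907 0.3316013 ]
```

Balls sit in the bowl at world (0.367, 0.368, 0.187), lined up with the cup centre (0.466, 0.334). Lower, then a forward throw with a snap back.

Call:
carry_out:
  targets: [255,0,0,-8,0,255,0,0,-16,0,255,0,0,-18,0,255,0,0,-14,0,255,0,0,-7,0,255,0,0,-2,0,255,0,0,0,0,255,28.2,-10.3,0,0,255,47,-17.1,0,0,255,-32.9,12,0,0,255,-32.9,12,0,0,255,-9.4,3.4,0,0,255,0,0,0,0,255,0,0,0,0]

```text
t: 26.15
eef_pos: [0.2918, 0.4008, 0.17]
tool_rot: [0.001, 0.174, 0.985, 0.001]
contact_force: [-0.1, -0.5, -0.7]
gripper_width: 0.16
grasp_force: 125.8
```

```bash
cat > allb.py <<'E'
from tri import *
def blobs(tag):
    for n in ('scene','side'):
        grab(n,f'{tag}_{n}.png'); d=load(f'{tag}_{n}.png'); h=cv2.cvtColor(d['frame'],cv2.COLOR_RGB2HSV); N,l,s,c=cv2.connectedComponentsWithStats(cv2.inRange(h,(17,120,50),(26,255,255)))
        cu=proj(d,(.466,.334,.053))
        print(n,'cup floor px',np.round(cu),[(c[i].round().tolist(),int(s[i,4]),at(d,*c[i],.053)[:2].round(3).tolist()) for i in range(1,N) if s[i,4]>6 and c[i,1]>60])
blobs(sys.argv[1]); o=bot.get_obs(); print(o['t'],o['eef_pos'],o['contact_force'])
E
python3 allb.py e1; python3 tilt.py t15
```

```text
scene cup floor px [363. 175.] [([369.0, 175.0], 7, [0.477, 0.343]), ([266.0, 381.0], 85, [0.659, -0.209])]
side cup floor px [474. 261.] [([462.0, 261.0], 71, [0.477, 0.314]), ([471.0, 269.0], 57, [0.485, 0.334])]
26.25 [0.29217372 0.40031312 0.16965084] [-0.56710783  1.00055203 -1.46227575]
pitch(+nose down) deg -2.1 slip mm [-5.8  5.8] cost 0.44 yaw -20.1 lip [0.417  0.3547 0.1053] backbottom [0.3419 0.3821 0.1024]
```

Run:
```python
from h import *
for n,(x0,x1,y0,y1) in (('side',(445,510,232,290)),('scene',(335,392,150,190))):
    d=load(f'e1_{n}.png'); h=cv2.cvtColor(d['frame'],cv2.COLOR_RGB2HSV)
    m=cv2.inRange(h,(14,70,25),(32,255,255))[y0:y1,x0:x1]
    print(n); [print(y0+i,''.join('#' if v else '.' for v in r)) for i,r in enumerate(m) if r.any()]
# whole-image search for other brass
for n in('scene','side'):
    d=load(f'e1_{n}.png'); h=cv2.cvtColor(d['frame'],cv2.COLOR_RGB2HSV); N,l,s,c=cv2.connectedComponentsWithStats(cv2.inRange(h,(18,100,40),(26,255,255)))
    print(n,[(c[i].round().tolist(),int(s[i,4])) for i in range(1,N) if s[i,4]>10])
```

```text
side
257 .........###.....................................................
258 .........####....#####...........................................
259 .........#####..#######..........................................
260 ..........##############.........................................
261 ..........##############.........................................
262 ...........#############.........................................
263 ............##.#########.........................................
264 ...............#########.........................................
265 ................#######.######...................................
266 ..................###..########..................................
267 ................#......########..................................
268 ................##....##########.................................
269 ..................#...##########.................................
270 ...................#..##########.................................
271 .......................########..................................
272 .......................########..................................
273 .........................####....................................
scene
174 ................................#####....................
175 ...............................######....................
scene [([266.0, 381.0], 85)]
side [([2.0, 67.0], 22), ([7.0, 91.0], 74), ([11.0, 102.0], 14), ([16.0, 106.0], 11), ([4.0, 110.0], 13), ([462.0, 261.0], 79), ([471.0, 269.0], 60)]
```

Run:
```python
from tilt import *
grab('wrist','w9.png'); d=load('w9.png'); h=cv2.cvtColor(d['frame'],cv2.COLOR_RGB2HSV)
print('cup px',wproj(d,(.466,.334,.05)),'rim',[np.round(wproj(d,(.466+.05*np.cos(t),.334+.05*np.sin(t),.086))) for t in (0,1.57,3.14,4.71)])
f,_=scoop(d['obs'],[0,-.005,.007]); print('bowl px',[np.round(wproj(d,P)) for P in f([[.0,0,.01],[.04,0,0],[-.035,0,.01]])])
N,l,s,c=cv2.connectedComponentsWithStats(cv2.inRange(h,(18,100,40),(26,255,255)))
print([(c[i].round().tolist(),s[i].tolist()) for i in range(1,N) if s[i,4]>10])
```

```text
cup px (np.float64(318.99600701855235), np.float64(415.5753017995648)) rim [array([336., 471.]), array([372., 430.]), array([298., 407.]), array([269., 453.])]
bowl px [array([322., 380.]), array([322., 410.]), array([322., 340.])]
[]
```

Call:
carry_out:
  targets: [255,0,0,20,0,255,0,0,30,0,255,0,0,15,0,255,6,-11,0,0,255,12,-21,0,0,255,15,-27,0,2,255,15,-27,0,2,255,15,-27,0,2,255,15,-27,0,2,255,15,-27,0,2,255,15,-27,0,2,255,15,-27,0,2,255,15,-27,0,2,255,15,-25,0,2,255,12,-21,0,2,255,8,-14,0,0,255,3,-6,0,0,255,0,0,0,0,255,0,0,0,0]

```text
t: 28.3
eef_pos: [0.4661, 0.0869, 0.2338]
tool_rot: [-0.001, -0.0, 1.0, -0.0]
contact_force: [-0.2, 0.3, -1.9]
gripper_width: 0.161
grasp_force: 125.8
```

```bash
python3 - <<'E'
from tilt import *
o=bot.get_obs(); print(o['t'],o['eef_pos'],o['tool_rot'])
grab('wrist','w10.png'); d=load('w10.png'); h=cv2.cvtColor(d['frame'],cv2.COLOR_RGB2HSV)
print('cup px',wproj(d,(.466,.334,.053)))
m=cv2.inRange(h,(17,100,40),(27,255,255)); N,l,s,c=cv2.connectedComponentsWithStats(m)
big=[(c[i].round().tolist(),s[i].tolist()) for i in range(1,N) if s[i,4]>15]; print(big)
u,v=map(int,wproj(d,(.466,.334,.053)))
if 0<u<640 and 0<v<480: [print(''.join('#' if q else '.' for q in r)) for r in m[max(0,v-35):v+35,max(0,u-45):u+45] if r.any()]
for n in('scene','side'):
    grab(n,f'e2_{n}.png'); d=load(f'e2_{n}.png'); h=cv2.cvtColor(d['frame'],cv2.COLOR_RGB2HSV); N,l,s,c=cv2.connectedComponentsWithStats(cv2.inRange(h,(17,100,40),(27,255,255)))
    print(n,[(c[i].round().tolist(),int(s[i,4])) for i in range(1,N) if s[i,4]>10])
E
python3 tilt.py t16
```

```text
28.3 [0.46614064 0.08690905 0.23376257] [-5.94018093e-04 -2.91453872e-04  9.99999780e-01 -4.37729355e-05]
cup px (np.float64(558.2073316962297), np.float64(216.59872708095824))
[([551.0, 229.0], [539, 217, 25, 24, 334]), ([537.0, 230.0], [536, 222, 4, 15, 38]), ([542.0, 245.0], [537, 238, 12, 16, 138])]
..............................#####.......................................................
.............................########.....................................................
...........................###########....................................................
..........................############....................................................
...........................############...................................................
.........................#.############...................................................
.........................#..############..................................................
........................#...############..................................................
........................#..#############..####.....................
[... 1842 characters left out ...]
.
.........................###########......................................................
.........................##########.......................................................
..........................#########.......................................................
..........................#########.......................................................
..........................########........................................................
scene [([266.0, 381.0], 86)]
side [([7.0, 4.0], 111), ([9.0, 91.0], 901), ([462.0, 261.0], 79), ([471.0, 269.0], 60)]
pitch(+nose down) deg -3.1 slip mm [-8.   5.8] cost 0.44 yaw 0.1 lip [0.603  0.0878 0.1724] backbottom [0.5231 0.0876 0.168 ]
```

Three balls show clearly inside the cup in the wrist mask around (545,230), and the scoop looks empty. Laying the scoop on the mat.

Call:
carry_out:
  targets: [255,-5,8,-30,0,255,-5,9,-40,0,255,-5,8,-40,0,255,0,0,-25,0,255,0,0,-12,0,255,0,0,-8,0,255,0,0,-5,0,255,0,0,-4,0,255,0,0,0,0,150,0,0,0,0,100,0,0,0,0,60,0,0,0,0,0,0,0,0,0,0,0,0,0,0,0,0,0,20,0,0,0,0,40,0,0,0,0,40,0,0,0,0,30,0,0,0,0,0,0]

```text
t: 30.45
eef_pos: [0.4544, 0.1125, 0.2043]
tool_rot: [0.004, -0.0, 1.0, 0.002]
contact_force: [0.8, -0.0, 0.1]
gripper_width: 1.004
grasp_force: 0.0
```

```bash
cat > fin.py <<'E'
from tilt import *
tag=sys.argv[1]
o=bot.get_obs(); print(o['t'],o['eef_pos'],o['gripper_width'],o['contact_force'])
ms=[]
for n in('scene','side'):
    grab(n,f'{tag}_{n}.png'); d=load(f'{tag}_{n}.png'); h=cv2.cvtColor(d['frame'],cv2.COLOR_RGB2HSV)
    m=((h[...,0]>6)&(h[...,0]<18)&(h[...,1]>165)&(h[...,2]>60)).astype(np.uint8); u=np.array(proj(d,(.545,.112,.02))); m[np.hypot(*(np.indices(m.shape)[::-1]-u[:,None,None]))>60]=0; ms.append((d,m))
def cost(x,full=False):
    M=R.from_euler('ZY',[x[2],x[3]]).as_matrix(); c=0
    for d,m in ms:
        uv=np.array([proj(d,P) for P in C@M.T+[x[0],x[1],.004+.04*abs(np.sin(x[3]))]]).astype(np.float32); a=np.zeros_like(m); cv2.fillConvexPoly(a,cv2.convexHull((uv*16).astype(np.int32)),1,shift=4); c+=1-(a&m).sum()/(a|m).sum()
    return c
b=min((minimize(cost,[.545,.112,.0,p],method='Nelder-Mead',options={'initial_simplex':np.array([[.545,.112,0,p],[.555,.112,0,p],[.545,.122,0,p],[.545,.112,.1,p],[.545,.112,0,p+.1]])}) for p in(-.1,0,.1)),key=lambda r:r.fun)
print('scoop xy yaw pitch',b.x.round(3),'cost',round(b.fun,2))
E
python3 fin.py f1
```

```text
30.45 [0.45444375 0.11245922 0.20429058] 1.0039691564121052 [ 0.79904677 -0.02343433  0.10423338]
scoop xy yaw pitch [ 0.552  0.11  -0.022 -0.008] cost 0.19
```

Call:
carry_out:
  targets: [0,0,0,40,0,0,0,0,40,0,0,0,15,40,0,0,2,40,6,0,0,2,45,0,0,0,2,45,0,0,0,2,40,0,0,0,2,30,0,0,0,0,5,0,0,0,0,0,0,0]

```text
t: 31.55
eef_pos: [0.4611, 0.3319, 0.3241]
tool_rot: [-0.001, -0.001, 1.0, -0.001]
contact_force: [-0.2, -0.8, -0.3]
gripper_width: 0.999
grasp_force: 0.0
```

```bash
python3 - <<'E'
from tilt import *
o=bot.get_obs(); print(o['t'],o['eef_pos'])
grab('wrist','w11.png'); d=load('w11.png'); h=cv2.cvtColor(d['frame'],cv2.COLOR_RGB2HSV)
print('rim',[np.round(wproj(d,(.466+.055*np.cos(t),.334+.055*np.sin(t),.086))) for t in (0,1.57,3.14,4.71)])
m=cv2.inRange(h,(16,100,40),(27,255,255)); N,l,s,c=cv2.connectedComponentsWithStats(m)
print([(c[i].round().tolist(),s[i].tolist()) for i in range(1,N) if s[i,4]>15])
u,v=map(int,wproj(d,(.466,.334,.053)))
[print(''.join('#' if q else '.' for q in r)) for r in m[max(0,v-45):v+45,max(0,u-50):u+50] if r.any()]
E
python3 fin.py f2; python3 det.py +f3
```

```text
31.55 [0.46108057 0.3319221  0.32414625]
rim [array([324., 253.]), array([376., 204.]), array([324., 152.]), array([272., 204.])]
[([310.0, 205.0], [303, 199, 14, 14, 148]), ([295.0, 210.0], [288, 204, 14, 14, 148]), ([325.0, 212.0], [318, 205, 14, 15, 154]), ([309.0, 224.0], [303, 217, 13, 15, 150])]
..................................######............................................................
.................................#########..........................................................
................................###########.........................................................
...............................############.........................................................
..............................##############........................................................
....................#####.....##############........................................................
.................##########...##############........#...............................................
.................###########..##############....#######...................................
[... 2176 characters left out ...]
........................................................
................................##########..........................................................
..................................#######...........................................................
...................................###..............................................................
31.6 [0.46164091 0.33047447 0.32467395] 1.0060330410993894 [-0.20057572 -0.69171512 -0.45492953]
scoop xy yaw pitch [0.553 0.11  0.002 0.026] cost 0.18
f3_scene.png area 84 px [266. 381.] bin xy [54. 27.] wh [10 11]
31.8 [0.46225388 0.32998247 0.32628362] tcp in bin -0.23163313497550422 0.503219792967266 [0.92497615 0.22338117 0.04005892]
```

Four balls are in the cup, the fifth is in its bin, and the scoop lies flat on the mat and released. Handing in.

```bash
python3 -c "
from station import bot
print(bot.hand_in())"
```

```text
the job is handed in; nothing more can be done
None
```

I handed the job in at about 32 s of the 64 s: four brass balls are in the aluminium cup, the fifth is still in its own bin, and the scoop lies flat and released on the mat; the judge gave no verdict, and I did not re-measure the white balls or bystanders at the end.

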